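# Wind the microscope platen up to its stop and ease it back

## Task

On the microscopy bench, wind the platen lift up by the crank knob on its large handwheel, clockwise seen from above, until you feel it come up hard against its top stop. Then back it off a quarter turn so that the screw is not left jammed, and let go. Leave the small handwheel on the neighbouring positioner as it is.

Things in the scene. Friction and masses are not known exactly. Their poses are not given: they have to be found in the camera images.
- handwheel (a joint): angle of the large spoked aluminium handwheel lying level on top of the platen lift, in rad: 0 at the top stop, negative before it. Clockwise seen from above makes it grow and raises the platen 10 mm per turn; it starts 1.2 to 2.3 turns below the stop, at -14.1 to -7.85. It is stiff (about 3 N at the crank knob turns it) and stays where it is left; the stop is rigid.
- wheel_centre (a point): centre of the large handwheel, on its upright axis, at the height of its rim (130 mm above the table). Rim 122 mm across and 12 mm thick, its top 136 mm above the table; the hub's top is 141 mm. The wheel is on top of the lift: a black base plate with two steel rods, a grey cross-beam below the wheel and an aluminium platen with a dark disc reaching out 200 mm to one side, at most 94 mm above the table; nothing of the lift is higher than the wheel and its knob.
- crank_knob (a point): middle of the black crank knob that stands upright on the rim of the large handwheel, 55 mm from the wheel's axis: a round grip 20 to 22 mm in diameter and 44 mm tall, from 139 to 183 mm above the table; this point is 163 mm above the table. The knob spins freely on its own pin, so a hand holding it can go round in a circle about the wheel's axis without turning. The orientation of this entry is of no use.
- small_knob (a point): middle of the thin black knob (10 mm across, 22 mm tall; this point is 85 mm above the table, the knob's top 96 mm) of the small handwheel, a 56 mm aluminium disc that turns easily on the low positioner beside the lift; the knob stands 20 mm from that wheel's axis, at any bearing. It is to be left as it is.

How it is judged:
On the way:
1. the large handwheel is wound clockwise up against its top stop (within 6 degrees) (value of joint handwheel above -0.105 rad), for 0.1 s.
At the end, for the whole second after the job is handed in: after having been at the stop, the large handwheel rests a quarter turn (90 degrees, give or take 20) back from its top stop, released and at rest, and the small handwheel has not been turned by more than about 20 degrees (value of joint handwheel between -1.92 and -1.22 rad and velocity of joint handwheel between -0.05 and 0.05 rad/s); the robot touches nothing.
It fails at once if the small handwheel is turned (its knob moved more than 8 mm, about 23 degrees) (distance of small_knob from where it was at the start of the episode above 0.008 m).
It also fails if it takes over 56 s, if anything falls off the work surface, if the arm or the gripper's body presses on something with over 40 N, if the wrist force passes 120 N, or if a joint passes its speed limit or range.

## Robot

A 6-joint arm with a two-finger parallel gripper is mounted at the origin on the work surface. World frame = base frame: x ahead of the robot, y to its left, z up, the work surface at z = 0. Lengths are in m, angles in rad, forces in N, time in s.
With the tool pointing down it reaches from about 0.35 to 0.975 m from the base axis. Payload 4.9 kg.
Tool frame: the origin (TCP) lies at the very end of the fingers, on their centre line; the grasp point (between the pads) lies 19 mm behind it (ctrl.pinch_z is the distance from the TCP to the grasp point, in m); z points along the fingers, y is the direction in which the jaws open and shut (so a half turn about z gives the same grasp; the last joint's range is limited). The gripper opens to 85 mm and grips with 20 to 120 N. Pads are 22 mm wide; open, the fingers measure 114 mm over their backs; the gripper's body (76 mm by 85 mm) begins 54 mm behind the grasp point. The pads swing forward as they close: fully open they stand 13 mm farther back than shut.
Start: joints at [1.178, 0.053, 1.613, -0, 1.476, -0.119], TCP at [0.169, 0.602, 0.201] pointing down, gripper open.
Joint ranges: [-3.01, 3.01], [-1.01, 2.22], [0.06, 2.58], [-1.02, 4.17], [0.09, 2.62], [-3.14, 3.14]. Speed limits (rad/s): [2.57, 2.57, 3.14, 3.14, 3.14, 3.14].

## Interface

Orientations are given as a rotation vector (axis times angle).
In Python, from station import ctrl gives the robot as it stands.
- The arm moves only by the tool carry_out, never from a script. Its argument "series" is a list of rows, each a list of 7 numbers: the shift along the world's x, y, z each as a share of 0.025 m, from -1 to 1, then the turn, a rotation vector about the world's x, y, z each as a share of 0.1 rad, from -1 to 1, then the opening, from 0 (shut) to 1 (fully open). A call has 1 to 12 rows; each row shifts and turns the commanded pose from where the row before left it; what a row does not reach is not made up. A row lasts 1/10 s, in which the tool goes at most 50 mm and 8.59 degrees, less where a joint would pass 70% of its speed; a pose out of reach is approached as far as the arm can. A call with a number of a shift or a turn outside -1 to 1 is refused whole. A call with a gripper value outside its range is refused whole. The fingers move at their own pace and stop on an object; "grip_force" is the grip in N (left out, the last holds). Time passes only in rows, so rows that do not move let the fingers close. It gives the time, the measured TCP pose, the force and the opening at its end, in the units of the state.
- ctrl.get_obs(): the state, without advancing time (a new reading comes with each control period).
- ctrl.get_image(name): name is "scene" or "top" or "wrist"; returns a dict with "frame" (480x640x3 uint8, blue, green, red), "fx", "fy", "cx", "cy" (pixels), "R" (3x3) and "t" (3): a world point X has camera coordinates R X + t; the wrist camera has in their place "hand_eye" (4x4, takes a point from camera to tool coordinates, whose origin is the TCP and whose axes are the flange's). Camera axes: x right, y down, z forward; pixel columns grow to the right and rows downward; lengths in m; the calibration is good to about 2 mm. A picture is of the moment at which its call begins: read the wrist's pose just before it. There is no depth.
- ctrl.finish_job(): hands the job in, once; it reports no verdict.
Trained networks look in a picture, given as the dict that the camera call returned (one of the last four; its "shot" number tells which), for a name from the list of things; names that differ only in an ending like _2 or _b are one class to them, and where a whole thing is asked for, a point or a joint stands for the part that bears it (a point fixed in the world has none). Each returns a list of dicts, best first, with "p" (0 to 1); they miss things now and then, are a little off and sometimes report something else, mostly with a low value. They report only what shows in the picture. A call takes as long as a camera call.
- ctrl.trace(picture, name): "mask" (480x640 bool, what is visible of it) and "rect" ([left, top, width, height] as shares, 0 to 1, of the picture: columns of its width, rows of its height, round what is visible of it).
- ctrl.mark_of(picture, name): "position" ([column, row] as shares, 0 to 1, of the picture: columns of its width, rows of its height: a listed point, or the origin of a listed thing).
The state is a dict: "t": time; "q": joint angles; "dq": joint speeds; "effort": joint torques, N m; "tool_pos": TCP position; "tool_rot": TCP orientation; "contact_force": force on the tool from outside, world axes, zero at the start; "wrist_torque": the same for the moment, N m; "opening": finger opening in m.
Only numpy, scipy, OpenCV 4.12 (cv2) and the standard library are available. Lean on these libraries where they do the work, as an engineer would, in place of code of your own. Each camera call takes 0.05 s, during which the arm holds its last target.

## Working session

There is one attempt and no reset: what is moved stays moved. The work goes in short steps, Python scripts to look and compute and a tool call to move; the robot and the scene stay as the last step left them, time stands still between calls to the robot, and variables do not carry over. Pictures are saved under pics/ and viewed, and the job is handed in when it is done.

Besides the shell and the picture viewer there is one more tool, called after "Call:" by a JSON object that holds its "op" and its "data", one argument or row to a line. carry_out: Moves the arm, as the interface text tells. Shift numbers are shares of 0.025 m and turn numbers shares of 0.1 rad, none past 1 either way. Its arguments: {"type":"object","properties":{"series":{"type":"array"},"grip_force":{"type":"number"}},"required":["series"]}

```bash
mkdir -p pics; ls; cat > h.py <<'E'
import numpy as np, cv2
from station import ctrl
def ray(im,px):
    R=np.array(im["R"]);t=np.array(im["t"]).ravel()
    d=R.T@np.array([(px[0]-im["cx"])/im["fx"],(px[1]-im["cy"])/im["fy"],1.])
    return -R.T@t,d
def atz(im,px,z):
    o,d=ray(im,px); return o+d*(z-o[2])/d[2]
def proj(im,X):
    c=np.array(im["R"])@np.array(X)+np.array(im["t"]).ravel()
    return np.array([im["fx"]*c[0]/c[2]+im["cx"],im["fy"]*c[1]/c[2]+im["cy"]])
E
python3 - <<'E'
from h import *
o=ctrl.get_obs();print({k:np.round(v,3).tolist() for k,v in o.items()}, ctrl.pinch_z)
Z={'wheel_centre':.13,'crank_knob':.163,'small_knob':.085}
for n in ['scene','top']:
    im=ctrl.get_image(n); cv2.imwrite(f'pics/{n}0.png',im['frame'])
    print(n,'cam at',np.round(ray(im,(0,0))[0],3))
    for k,z in Z.items():
        for r in ctrl.mark_of(im,k)[:2]:
            px=np.array(r['position'])*[640,480]
            print(n,k,round(r['p'],2),px.round(1),atz(im,px,z).round(4))
E
```

```text
pics
{'t': 0.0, 'q': [1.178, 0.053, 1.614, -0.0, 1.476, -0.119], 'dq': [0.001, -0.001, -0.001, 0.0, -0.002, 0.0], 'effort': [-0.002, -39.367, -37.018, -0.0, 0.007, 0.0], 'tool_pos': [0.169, 0.601, 0.2], 'tool_rot': [-0.429, -3.112, 0.003], 'contact_force': [0.066, -0.331, 0.131], 'wrist_torque': [0.036, 0.047, -0.009], 'opening': 0.085} 0.0187
scene cam at [0.94  0.26  0.701]
scene wheel_centre 0.56 [205.7 194.3] [ 0.5416 -0.1866  0.13  ]
scene crank_knob 0.7 [237.9 156.9] [ 0.4849 -0.1717  0.163 ]
scene small_knob 0.85 [411.3 369.2] [0.598  0.1644 0.085 ]
top cam at [ 0.508 -0.021  0.931]
top wheel_centre 0.69 [413.6 259. ] [ 0.538  -0.1819  0.13  ]
top crank_knob 0.56 [414.7 294.7] [ 0.4836 -0.177   0.163 ]
top small_knob 0.69 [197.8 223.8] [0.5931 0.1671 0.085 ]
```

View pics/scene0.png

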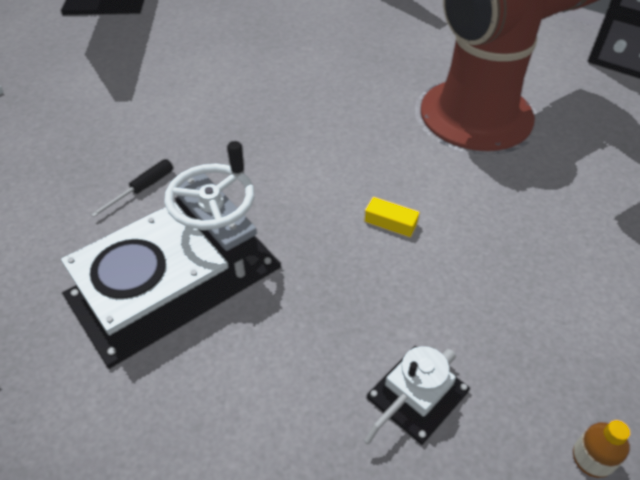

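View pics/top0.png

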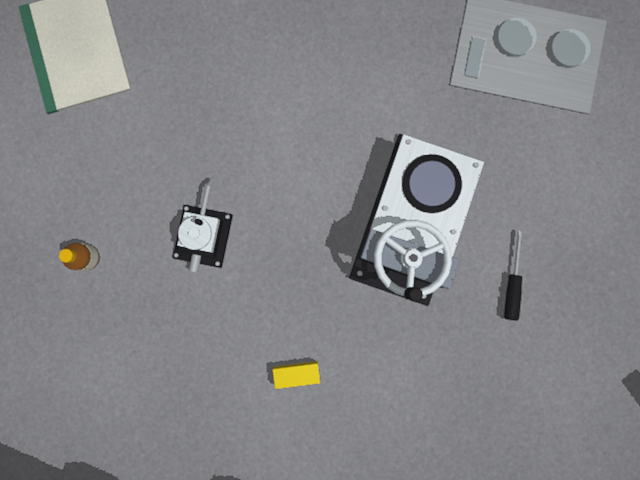

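```bash
python3 - <<'E'
from h import *
ims={}
def tri(a,b):
    A=[];B=[]
    for im,px in (a,b):
        o,d=ray(im,px);d/=np.linalg.norm(d);P=np.eye(3)-np.outer(d,d);A.append(P);B.append(P@o)
    X=np.linalg.solve(sum(A),sum(B)); return X
def disc(im,box):
    # dark-blue/grey disc ellipse: threshold the outer black ring
    x0,y0,x1,y1=box; g=cv2.cvtColor(im['frame'],cv2.COLOR_BGR2GRAY)
    m=np.zeros_like(g); m[y0:y1,x0:x1]=(g[y0:y1,x0:x1]<70)*255
    c,_=cv2.findContours(m,cv2.RETR_EXTERNAL,cv2.CHAIN_APPROX_NONE); c=max(c,key=cv2.contourArea)
    return cv2.fitEllipse(c)
T=ctrl.get_image('top');S=ctrl.get_image('scene')
et=disc(T,(398,150,465,217));es=disc(S,(85,235,170,303))
print(et,es,'disc',tri((T,et[0]),(S,es[0])).round(4), atz(T,et[0],.08),atz(S,es[0],.08))
for n,im in (('top',T),('scene',S)):
    r=ctrl.trace(im,'handwheel')
    for q in r[:2]:
        print(n,q['p'],np.array(q['rect'])*[640,480,640,480])
    m=r[0]['mask'].astype(np.uint8)*255
    cv2.imwrite(f'pics/m_{n}.png',m)
    cv2.imwrite(f'pics/z_{n}.png',cv2.resize(im['frame'][120:310,340:490] if n=='top' else im['frame'][120:270,130:290],None,fx=4,fy=4)[:600])
E
```

```text
((431.31964111328125, 183.23284912109375), (56.8381233215332, 58.13414764404297), 110.16847229003906) ((127.56189727783203, 268.6167907714844), (54.691219329833984, 74.81639862060547), 71.82748413085938) disc [ 0.6688 -0.2235  0.0748] [ 0.66728171 -0.22162579  0.08      ] [ 0.67153594 -0.22030493  0.08      ]
top 0.78 [373.504 218.592  80.     82.32 ]
scene 0.77 [163.328 139.2    92.288  89.28 ]
```

View pics/m_top.png

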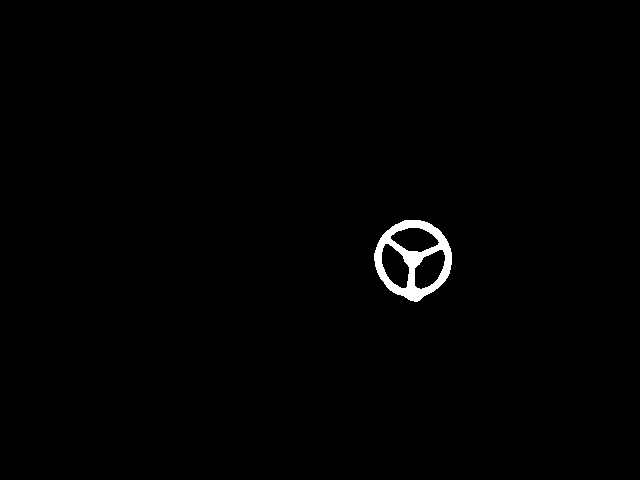

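View pics/z_scene.png

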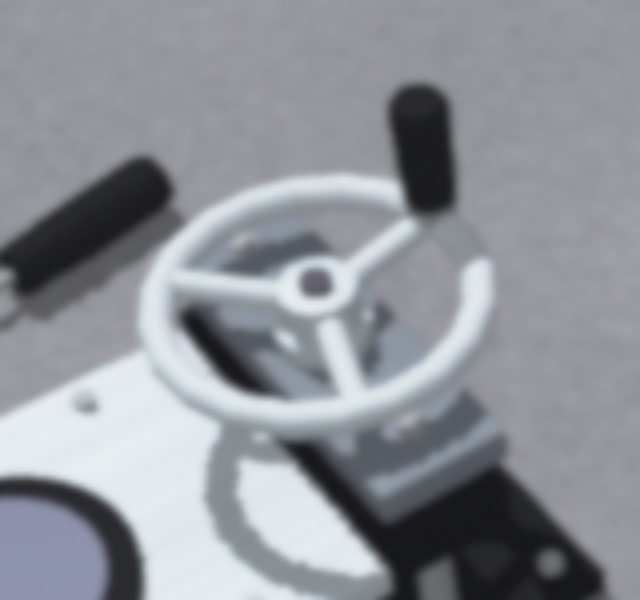

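Call:
{"op": "carry_out", "data": {
  "series": [
    [0.4, 0, 1, 0, 0, 0, 0.7],
    [1, -0.4, 1, 0, 0, 0, 0.7],
    [1, -1, 0.4, 0, 0, 0, 0.7],
    [1, -1, 0, 0, 0, 0, 0.7],
    [1, -1, 0, 0, 0, 0, 0.7],
    [1, -1, 0, 0, 0, 0, 0.7],
    [1, -1, 0, 0, 0, 0, 0.7],
    [1, -1, 0, 0, 0, 0, 0.7],
    [1, -1, 0, 0, 0, 0, 0.7],
    [1, -1, 0, 0, 0, 0, 0.7],
    [1, -1, 0, 0, 0, 0, 0.7],
    [1, -1, 0, 0, 0, 0, 0.7]
  ]
}}

```text
t: 1.8
tool_pos: [0.4549, 0.3406, 0.261]
tool_rot: [0.429, 3.112, 0.001]
contact_force: [0.2, -0.1, 0.5]
opening: 0.06
```

```bash
python3 - <<'E'
from h import *
for n in ('top','scene'):
    im=ctrl.get_image(n); m=cv2.imread(f'pics/m_{n}.png',0)
    # project circle r=.061 z=.13 at centre; fit by outer contour least squares excluding knob
    c,_=cv2.findContours(m,cv2.RETR_EXTERNAL,cv2.CHAIN_APPROX_NONE);c=max(c,key=cv2.contourArea)[:,0,:].astype(float)+.0
    W=np.array([atz(im,p,.13)[:2] for p in c])
    c0=np.array([.54,-.183]); 
    for _ in range(30):
        d=W-c0;r=np.linalg.norm(d,axis=1); k=np.abs(r-.0605)<.003
        if _<5:k=np.abs(r-.0605)<.007
        A=np.c_[2*W[k],np.ones(k.sum())];s=np.linalg.lstsq(A,(W[k]**2).sum(1),rcond=None)[0];c0=s[:2]
    print(n,c0.round(4),np.sqrt(s[2]+c0@c0).round(4),k.sum(),len(c))
im=ctrl.get_image('wrist');print({k:v for k,v in im.items() if k!='frame'})
E
```

```text
top [ 0.5393 -0.1807] 0.0599 204 217
scene [ 0.54   -0.1821] 0.0615 206 271
{'fx': 402.9509068705431, 'fy': 402.9509068705431, 'cx': 323.20752279420833, 'cy': 245.40702037419132, 'hand_eye': array([[-8.53979650e-04, -9.54640274e-01, -2.97760338e-01,
         7.43645646e-02],
       [ 9.99999341e-01, -5.86857939e-04, -9.86500977e-04,
        -1.90954774e-04],
       [ 7.67010544e-04, -2.97760984e-01,  9.54640146e-01,
        -1.72618404e-01],
       [ 0.00000000e+00,  0.00000000e+00,  0.00000000e+00,
         1.00000000e+00]]), 'shot': 7}
```

Call:
{"op": "carry_out", "data": {
  "series": [
    [0, -1, 0, 0, 0, 0, 0.7],
    [0, -1, 0, 0, 0, 0, 0.7],
    [0, -1, 0, 0, 0, 0, 0.7],
    [0, -1, 0, 0, 0, 0, 0.7],
    [0, -1, 0, 0, 0, 0, 0.7],
    [0, -1, 0, 0, 0, 0, 0.7],
    [0, -1, 0, 0, 0, 0, 0.7],
    [0, -1, 0, 0, 0, 0, 0.7],
    [0, -1, 0, 0, 0, 0, 0.7],
    [0, -1, 0, 0, 0, 0, 0.7],
    [0, -1, 0, 0, 0, 0, 0.7],
    [0, -1, 0, 0, 0, 0, 0.7]
  ]
}}

```text
t: 3.15
tool_pos: [0.4537, 0.0418, 0.261]
tool_rot: [0.426, 3.112, 0.001]
contact_force: [0.3, 0.6, 0.5]
opening: 0.0598
```

Call:
{"op": "carry_out", "data": {
  "series": [
    [0, -1, 0, 0, 0, 0, 0.7],
    [0, -1, 0, 0, 0, 0, 0.7],
    [0, -1, 0, 0, 0, 0, 0.7],
    [0, -0.5, 0, 0, 0, 0, 0.7],
    [0, 0, 0, 0, 0, 0, 0.7],
    [0, 0, 0, 0, 0, 0, 0.7]
  ]
}}

```text
t: 3.75
tool_pos: [0.454, -0.0449, 0.2608]
tool_rot: [-0.428, -3.112, -0.001]
contact_force: [0.5, 1.0, -0.9]
opening: 0.0595
```

```bash
cat >> h.py <<'E'
from scipy.spatial.transform import Rotation as Ro
def wrist():
    o=ctrl.get_obs(); im=ctrl.get_image('wrist')
    H=np.array(im['hand_eye']); B=np.eye(4);B[:3,:3]=Ro.from_rotvec(o['tool_rot']).as_matrix();B[:3,3]=o['tool_pos']
    C=np.linalg.inv(B@H); im['R']=C[:3,:3];im['t']=C[:3,3]; return im,o
E
python3 - <<'E'
from h import *
Z={'wheel_centre':.13,'crank_knob':.163,'small_knob':.085}
im,o=wrist(); cv2.imwrite('pics/w1.png',im['frame']);print(o['t'],o['tool_pos'],o['q'])
ims=[('wrist',im),('top',ctrl.get_image('top'))]
cv2.imwrite('pics/top1.png',ims[1][1]['frame'])
for n,im in ims:
    for k,z in Z.items():
        for r in ctrl.mark_of(im,k)[:1]:
            px=np.array(r['position'])*[640,480]
            print(n,k,round(r['p'],2),px.round(1),atz(im,px,z).round(4))
E
```

```text
3.75 [ 0.4539936  -0.04493348  0.26080413] [-2.62523149e-01 -3.95298073e-01  1.90895388e+00  7.28833050e-04
  1.62816398e+00 -1.56000012e+00]
wrist wheel_centre 0.18 [579.2 294.3] [0.5706 0.1398 0.13  ]
wrist crank_knob 0.67 [167.1 317.6] [ 0.4862 -0.1752  0.163 ]
wrist small_knob 0.96 [576.9 293.8] [0.5974 0.1623 0.085 ]
top wheel_centre 0.61 [411.5 261. ] [ 0.5349 -0.1787  0.13  ]
top crank_knob 0.68 [414.2 294.8] [ 0.4835 -0.1762  0.163 ]
top small_knob 0.78 [197.1 222.7] [0.5948 0.1683 0.085 ]
```

View pics/w1.png

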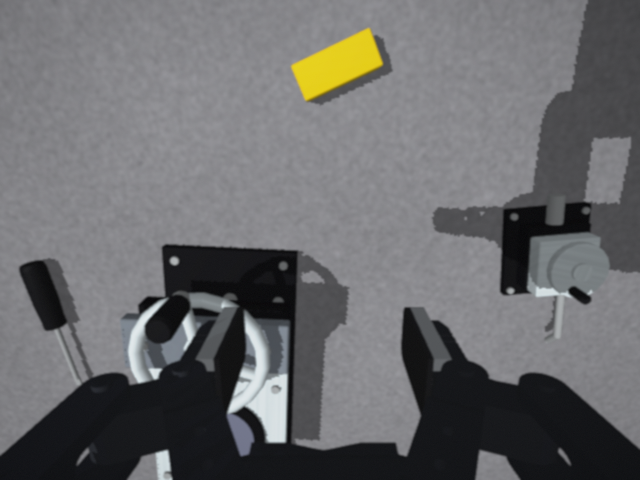

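Call:
{"op": "carry_out", "data": {
  "series": [
    [0.2, -0.87, 0, 0, 0, 0, 0.7],
    [0.2, -0.87, 0, 0, 0, 0, 0.7],
    [0.2, -0.87, 0, 0, 0, 0, 0.7],
    [0.2, -0.87, 0, 0, 0, 0, 0.7],
    [0.2, -0.87, 0, 0, 0, 0, 0.7],
    [0.24, -0.87, 0, 0, 0, 0, 0.7],
    [0, 0, -0.6, 0, 0, 0, 0.7],
    [0, 0, -0.6, 0, 0, 0, 0.7],
    [0, 0, -0.4, 0, 0, 0, 0.7],
    [0, 0, 0, 0, 0, 0, 0.7]
  ]
}}

```text
t: 5.15
tool_pos: [0.4835, -0.1747, 0.2176]
tool_rot: [-0.426, -3.108, -0.003]
contact_force: [-0.7, 0.4, -0.3]
opening: 0.0601
```

```bash
python3 - <<'E'
from h import *
Z={'wheel_centre':.13,'crank_knob':.163}
im,o=wrist(); cv2.imwrite('pics/w2.png',im['frame']);print(o['t'],o['tool_pos'])
for k,z in Z.items():
        for r in ctrl.mark_of(im,k)[:1]:
            px=np.array(r['position'])*[640,480]
            print(k,round(r['p'],2),px.round(1),atz(im,px,z).round(4))
print(proj(im,[o['tool_pos'][0],o['tool_pos'][1],.183]),proj(im,[o['tool_pos'][0],o['tool_pos'][1],.163]))
E
```

```text
5.15 [ 0.48347839 -0.17467699  0.21756416]
wheel_centre 0.58 [333.4 315.9] [ 0.5422 -0.184   0.13  ]
crank_knob 0.89 [326.1 258.3] [ 0.488  -0.1745  0.163 ]
[323.90043402 262.73795805] [323.82684741 251.47737719]
```

View pics/w2.png

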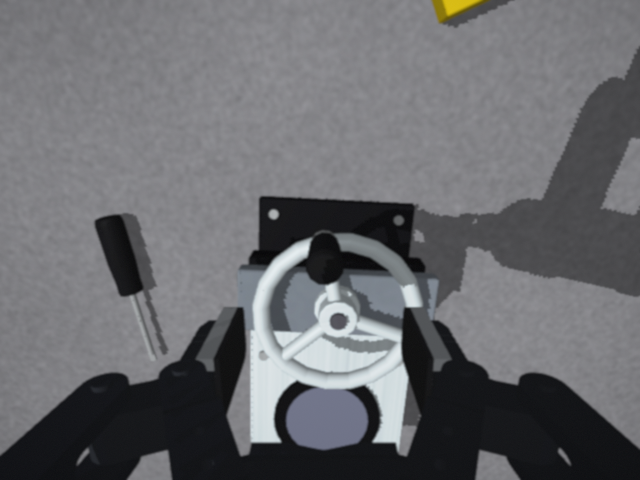

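Call:
{"op": "carry_out", "data": {
  "series": [
    [0.08, 0, -0.7, 0, 0, 0, 0.7],
    [0, 0, -0.7, 0, 0, 0, 0.7],
    [0, 0, -0.7, 0, 0, 0, 0.7],
    [0, 0, -0.6, 0, 0, 0, 0.7],
    [0, 0, 0, 0, 0, 0, 0.7],
    [0, 0, 0, 0, 0, 0, 0]
  ],
  "grip_force": 30
}}

```text
t: 5.9
tool_pos: [0.4872, -0.1763, 0.1538]
tool_rot: [0.428, 3.112, -0.0]
contact_force: [0.0, -0.9, -0.2]
opening: 0.0464
```

Call:
{"op": "carry_out", "data": {
  "series": [
    [0, 0, 0, 0, 0, 0, 0],
    [0, 0, 0, 0, 0, 0, 0],
    [0, 0, 0, 0, 0, 0, 0],
    [0, 0, 0, 0, 0, 0, 0]
  ]
}}

```text
t: 6.3
tool_pos: [0.4872, -0.1765, 0.1538]
tool_rot: [0.429, 3.111, -0.001]
contact_force: [0.1, 0.7, -0.2]
opening: -0.0001
```

```bash
python3 - <<'E'
from h import *
o=ctrl.get_obs();print({k:np.round(v,4).tolist() for k,v in o.items()})
im,o=wrist(); cv2.imwrite('pics/w3.png',im['frame'])
E
```

```text
{'t': 6.3, 'q': [-0.4911, -0.1731, 1.9082, -0.0, 1.4056, -1.7881], 'dq': [-0.001, 0.0028, 0.0047, -0.0008, -0.001, 0.0002], 'effort': [0.0036, -28.7883, -36.3773, -0.0001, -0.0036, 0.0001], 'tool_pos': [0.4872, -0.1765, 0.1538], 'tool_rot': [0.4287, 3.1114, -0.0005], 'contact_force': [0.0813, 0.7068, -0.2173], 'wrist_torque': [0.063, 0.0398, -0.0219], 'opening': -0.0001}
```

View pics/w3.png

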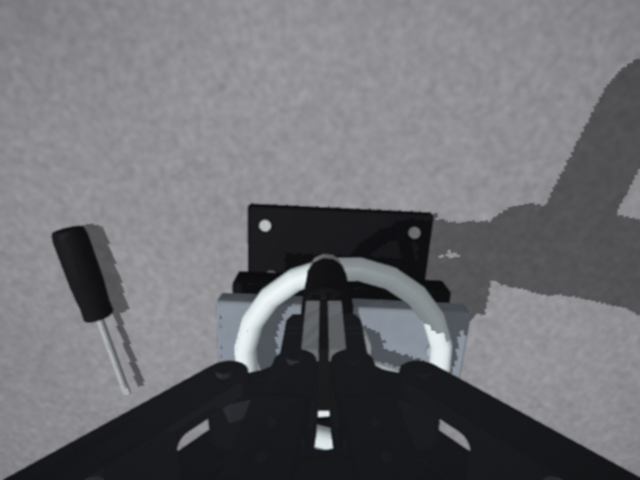

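```bash
python3 - <<'E'
from h import *
Z={'wheel_centre':.13,'crank_knob':.163,'handwheel':.13}
im,o=wrist();t=o['tool_pos'];print(t)
T=ctrl.get_image('top');S=ctrl.get_image('scene')
for n,i in (('w',im),('t',T),('s',S)):
  for k,z in Z.items():
        for r in ctrl.mark_of(i,k)[:1]:
            px=np.array(r['position'])*[640,480]
            print(n,k,round(r['p'],2),px.round(1),atz(i,px,z).round(4))
  print(' tcp px',proj(i,t).round(1))
p=proj(T,t);x,y=p.astype(int)
cv2.imwrite('pics/t4.png',cv2.resize(T['frame'][y-75:y+75,x-80:x+80],None,fx=4,fy=4,interpolation=cv2.INTER_CUBIC))
p=proj(S,t);x,y=p.astype(int);x=max(x,80);y=max(y,75)
cv2.imwrite('pics/s4.png',cv2.resize(S['frame'][y-75:y+75,x-80:x+80],None,fx=4,fy=4,interpolation=cv2.INTER_CUBIC))
cv2.imwrite('pics/w4.png',cv2.resize(im['frame'][200:350,245:405],None,fx=4,fy=4,interpolation=cv2.INTER_CUBIC))
E
```

```text
[ 0.48711377 -0.17635872  0.15361567]
w crank_knob 0.95 [325.7 298.4] [ 0.4884 -0.176   0.163 ]Traceback (most recent call last):
  File "<stdin>", line 7, in <module>
ValueError: it knows: crank_knob, small_knob, wheel_centre
```

```bash
python3 - <<'E'
from h import *
Z={'wheel_centre':.13,'crank_knob':.163}
im,o=wrist();t=o['tool_pos'];print(t)
T=ctrl.get_image('top');S=ctrl.get_image('scene')
for n,i in (('w',im),('t',T),('s',S)):
  for k,z in Z.items():
        for r in ctrl.mark_of(i,k)[:1]:
            px=np.array(r['position'])*[640,480]
            print(n,k,round(r['p'],2),px.round(1),atz(i,px,z).round(4))
  print(' tcp px',proj(i,t).round(1))
p=proj(T,t);x,y=p.astype(int)
cv2.imwrite('pics/t4.png',cv2.resize(T['frame'][y-75:y+75,x-80:x+80],None,fx=4,fy=4,interpolation=cv2.INTER_CUBIC))
p=proj(S,t);x,y=p.astype(int);x=max(x,80);y=max(y,75)
cv2.imwrite('pics/s4.png',cv2.resize(S['frame'][y-75:y+75,x-80:x+80],None,fx=4,fy=4,interpolation=cv2.INTER_CUBIC))
cv2.imwrite('pics/w4.png',cv2.resize(im['frame'][200:350,245:405],None,fx=4,fy=4,interpolation=cv2.INTER_CUBIC))
print(ctrl.get_obs()['opening'])
E
```

```text
[ 0.48697251 -0.17628974  0.15329256]
w crank_knob 0.89 [326.1 294.3] [ 0.4862 -0.1752  0.163 ]
 tcp px [324.1 287.6]
t wheel_centre 0.74 [410.4 259.1] [ 0.5378 -0.1769  0.13  ]
 tcp px [412.9 292.2]
s wheel_centre 0.82 [208.3 195.1] [ 0.5408 -0.1826  0.13  ]
s crank_knob 0.77 [235.3 158.1] [ 0.4888 -0.173   0.163 ]
 tcp px [235.  161.9]
-1.943983384484506e-05
```

View pics/w4.png

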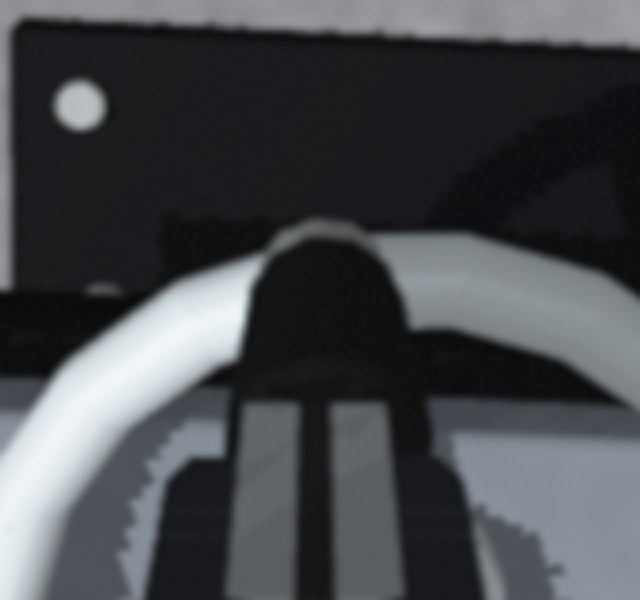

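View pics/s4.png

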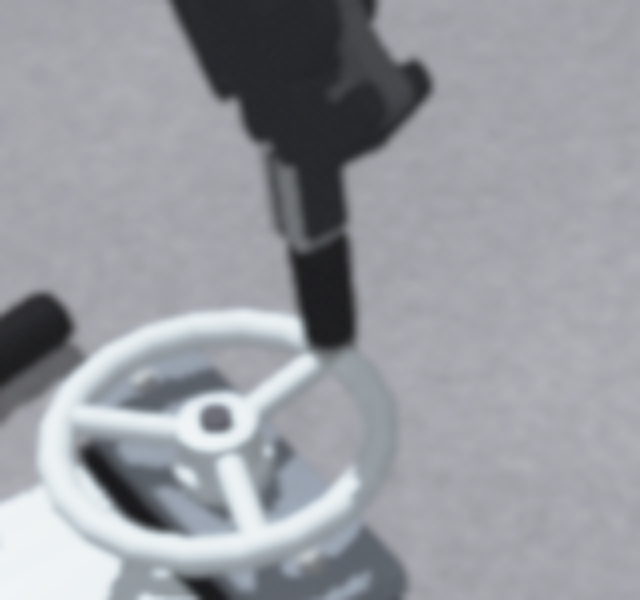

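View pics/t4.png

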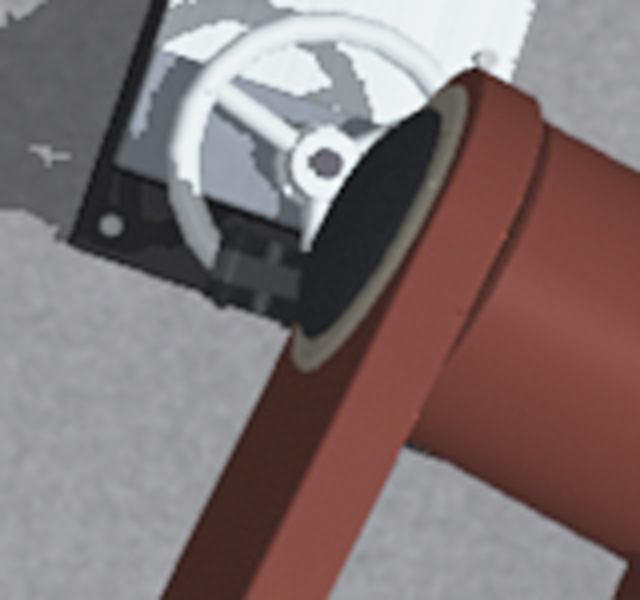

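```bash
python3 - <<'E'
from h import *
im,o=wrist();t=o['tool_pos'];Rm=Ro.from_rotvec(o['tool_rot']).as_matrix()
S=ctrl.get_image('scene')
print(o['t'],t,Rm.round(3))
for d in (0,-.01,-.02,-.03):
  for x in (-.011,0,.011):
    X=t+Rm@[x,0,d]
    print(d,x,'wrist zoom',((proj(im,X)-[245,200])*4).round(0),'scene zoom',((proj(S,X)-[155,86])*4).round(0))
for k in ([.486,-.176,.139],[.486,-.176,.183],[.54,-.182,.141]): print(k,'w',((proj(im,k)-[245,200])*4).round(),'s',((proj(S,k)-[155,86])*4).round())
E
```

```text
7.05 [ 0.48701085 -0.17629723  0.15332606] [[-0.963  0.27   0.   ]
 [ 0.27   0.963 -0.   ]
 [-0.    -0.    -1.   ]]
0 -0.011 wrist zoom [316. 437.] scene zoom [294. 317.]
0 0 wrist zoom [316. 351.] scene zoom [320. 303.]
0 0.011 wrist zoom [316. 261.] scene zoom [346. 290.]
-0.01 -0.011 wrist zoom [316. 477.] scene zoom [290. 295.]
-0.01 0 wrist zoom [316. 387.] scene zoom [317. 281.]
-0.01 0.011 wrist zoom [316. 293.] scene zoom [343. 267.]
-0.02 -0.011 wrist zoom [316. 521.] scene zoom [287. 273.]
-0.02 0 wrist zoom [316. 427.] scene zoom [314. 259.]
-0.02 0.011 wrist zoom [316. 329.] scene zoom [340. 245.]
-0.03 -0.011 wrist zoom [317. 571.] scene zoom [284. 250.]
-0.03 0 wrist zoom [317. 472.] scene zoom [311. 236.]
-0.03 0.011 wrist zoom [317. 369.] scene zoom [338. 222.]
[0.486, -0.176, 0.139] w [316. 297.] s [327. 333.]
[0.486, -0.176, 0.183] w [317. 461.] s [313. 235.]
[0.54, -0.182, 0.141] w [383. 679.] s [212. 412.]
```

Call:
{"op": "carry_out", "data": {
  "series": [
    [0, 0, 0.8, 0, 0, 0, 0],
    [0, 0, 0, 0, 0, 0, 0.6],
    [0, 0, 0, 0, 0, 0, 0.6],
    [0, 0, 0, 0, 0, 0, 0.6],
    [0, 0, 0, 0, 0, 0, 0.6]
  ]
}}

```text
t: 7.65
tool_pos: [0.4865, -0.1761, 0.1723]
tool_rot: [-0.429, -3.111, -0.001]
contact_force: [-0.3, -0.0, -0.5]
opening: 0.0515
```

```bash
cat > look.py <<'E'
from h import *
import sys
n=sys.argv[1]
im,o=wrist();t=o['tool_pos'];Rm=Ro.from_rotvec(o['tool_rot']).as_matrix()
S=ctrl.get_image('scene')
print(o['t'],t.round(4),np.round(o['contact_force'],2),np.round(o['wrist_torque'],2),o['opening'])
x,y=proj(S,t).astype(int);x=max(x,80);y=max(y-10,75)
a=cv2.resize(S['frame'][y-75:y+75,x-80:x+80],None,fx=2.5,fy=2.5,interpolation=cv2.INTER_CUBIC)
b=cv2.resize(im['frame'][180:480,120:520],None,fx=1,fy=1.25)
cv2.imwrite(f'pics/{n}.png',np.hstack([a,b]))
print('knob',[(k,round(r['p'],2),atz(i,np.array(r['position'])*[640,480],.163).round(4)) for k,i in (('w',im),('s',S)) for r in ctrl.mark_of(i,'crank_knob')[:1]])
E
python3 look.py l5
```

```text
7.65 [ 0.4865 -0.1761  0.1723] [-0.33 -0.05 -0.51] [ 0.01 -0.01  0.01] 0.051464524608964016
knob [('w', 0.79, array([ 0.4879, -0.1757,  0.163 ])), ('s', 0.88, array([ 0.4883, -0.1709,  0.163 ]))]
```

View pics/l5.png

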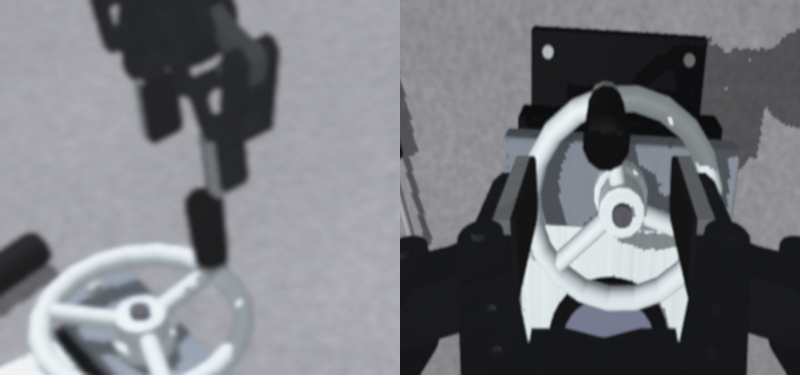

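Call:
{"op": "carry_out", "data": {
  "series": [
    [0, 0, -0.5, 0, 0, 0, 0.6],
    [0, 0, -0.5, 0, 0, 0, 0.6],
    [0, 0, -0.4, 0, 0, 0, 0.6],
    [0, 0, 0, 0, 0, 0, 0.6]
  ]
}}

```text
t: 8.25
tool_pos: [0.4853, -0.1754, 0.1352]
tool_rot: [-0.428, -3.107, -0.003]
contact_force: [0.1, -0.0, -0.7]
opening: 0.0508
```

```bash
python3 look.py l6
```

```text
8.25 [ 0.4853 -0.1754  0.1352] [ 0.09 -0.02 -0.72] [ 0.02  0.01 -0.03] 0.050814448424199306
knob [('w', 0.75, array([ 0.4862, -0.1752,  0.163 ])), ('s', 0.85, array([ 0.4848, -0.1778,  0.163 ]))]
```

View pics/l6.png

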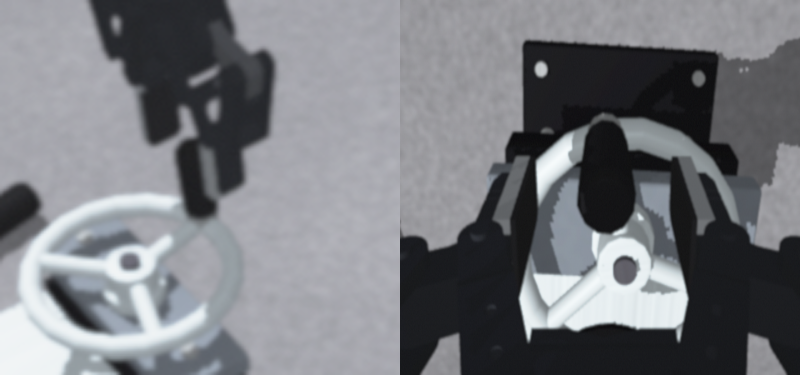

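```bash
python3 - <<'E'
from h import *
im,o=wrist();t=o['tool_pos'];Rm=Ro.from_rotvec(o['tool_rot']).as_matrix()
S=ctrl.get_image('scene');x,y=proj(S,t).astype(int);x=max(x,80);y=max(y-10,75)
for d in (0,-.01,-.02,-.03,-.04):
  for xx in(-.011,.011):
   for yy in(-.0254,.0254):
    X=t+Rm@[xx,yy,d]; print(d,xx,yy,'s',((proj(S,X)-[x-80,y-75])*2.5).round(),'w',((proj(im,X)-[120,180])*[1,1.25]+[400,0]).round())
E
```

```text
0 -0.011 -0.0254 s [160. 200.] w [550. 161.]
0 -0.011 0.0254 s [213. 247.] w [658. 161.]
0 0.011 -0.0254 s [192. 183.] w [548. 107.]
0 0.011 0.0254 s [245. 230.] w [660. 107.]
-0.01 -0.011 -0.0254 s [158. 186.] w [547. 174.]
-0.01 -0.011 0.0254 s [211. 234.] w [661. 174.]
-0.01 0.011 -0.0254 s [190. 170.] w [545. 117.]
-0.01 0.011 0.0254 s [244. 216.] w [663. 117.]
-0.02 -0.011 -0.0254 s [155. 173.] w [544. 188.]
-0.02 -0.011 0.0254 s [209. 220.] w [664. 188.]
-0.02 0.011 -0.0254 s [188. 156.] w [542. 128.]
-0.02 0.011 0.0254 s [242. 202.] w [666. 128.]
-0.03 -0.011 -0.0254 s [153. 159.] w [541. 203.]
-0.03 -0.011 0.0254 s [208. 206.] w [668. 203.]
-0.03 0.011 -0.0254 s [186. 142.] w [538. 140.]
-0.03 0.011 0.0254 s [241. 188.] w [670. 140.]
-0.04 -0.011 -0.0254 s [151. 144.] w [537. 221.]
-0.04 -0.011 0.0254 s [206. 192.] w [672. 221.]
-0.04 0.011 -0.0254 s [184. 128.] w [534. 155.]
-0.04 0.011 0.0254 s [239. 174.] w [675. 154.]
```

Call:
{"op": "carry_out", "data": {
  "series": [
    [0, 0, -0.35, 0, 0, 0, 0.6],
    [0, 0, -0.35, 0, 0, 0, 0.6],
    [0, 0, 0, 0, 0, 0, 0],
    [0, 0, 0, 0, 0, 0, 0],
    [0, 0, 0, 0, 0, 0, 0],
    [0, 0, 0, 0, 0, 0, 0]
  ],
  "grip_force": 30
}}

```text
t: 9.15
tool_pos: [0.4867, -0.176, 0.1203]
tool_rot: [-0.428, -3.111, -0.001]
contact_force: [0.2, 0.7, -3.4]
opening: 0.0204
```

```bash
python3 look.py l7
```

```text
9.15 [ 0.4867 -0.176   0.1203] [ 0.23  0.66 -3.44] [ 0.03 -0.03  0.  ] 0.020350556909112603
knob [('w', 0.81, array([ 0.4875, -0.177 ,  0.163 ])), ('s', 0.52, array([ 0.4814, -0.1739,  0.163 ]))]
```

View pics/l7.png

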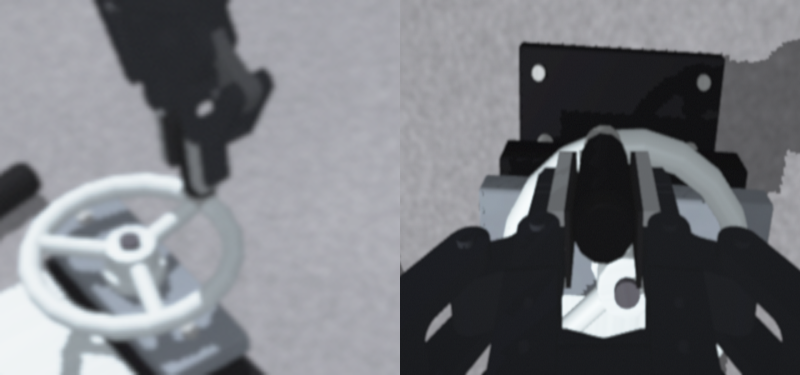

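```bash
cat > arc.py <<'E'
import numpy as np,sys,json
# start bearing deg, step deg (cw>0), n
b,s,n=map(float,sys.argv[1:4]); R=float(sys.argv[4]) if len(sys.argv)>4 else .055
th=np.radians(b-s*np.arange(int(n)+1));P=R*np.c_[np.cos(th),np.sin(th)]
for d in np.diff(np.round(P/.025,3),axis=0): print(d.round(3).tolist(),end=' ')
print()
E
python3 arc.py 173.6 10 6; python3 arc.py 113.6 12 10
```

```text
[0.076, 0.376] [0.139, 0.357] [0.2, 0.328] [0.254, 0.287] [0.3, 0.239] [0.336, 0.184] 
[0.439, 0.139] [0.457, 0.045] [0.457, -0.051] [0.437, -0.145] [0.397, -0.233] [0.339, -0.31] [0.268, -0.374] [0.184, -0.422] [0.093, -0.45] [-0.004, -0.46]
```

Call:
{"op": "carry_out", "data": {
  "series": [
    [0.08, 0.37, 0, 0, 0, 0, 0],
    [0.14, 0.36, 0, 0, 0, 0, 0],
    [0.2, 0.33, 0, 0, 0, 0, 0],
    [0.25, 0.29, 0, 0, 0, 0, 0],
    [0.3, 0.24, 0, 0, 0, 0, 0],
    [0.34, 0.18, 0, 0, 0, 0, 0]
  ]
}}

```text
t: 9.95
tool_pos: [0.5194, -0.13, 0.1203]
tool_rot: [-0.427, -3.11, -0.003]
contact_force: [-4.9, 1.7, -4.4]
opening: 0.0205
```

```bash
python3 look.py l8
```

```text
9.95 [ 0.5194 -0.13    0.1203] [-4.86  1.71 -4.45] [0.1  0.63 0.08] 0.020522842598042584
knob [('w', 0.63, array([ 0.5209, -0.1302,  0.163 ])), ('s', 0.53, array([ 0.5194, -0.132 ,  0.163 ]))]
```

View pics/l8.png

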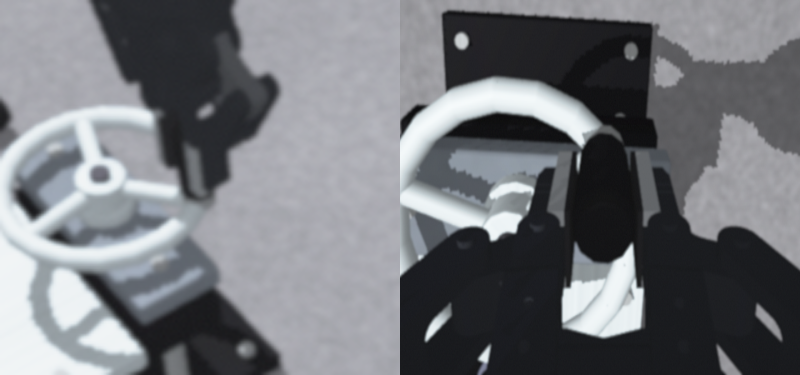

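Call:
{"op": "carry_out", "data": {
  "series": [
    [0.44, 0.14, 0, 0, 0, 0, 0],
    [0.46, 0.04, 0, 0, 0, 0, 0],
    [0.46, -0.05, 0, 0, 0, 0, 0],
    [0.44, -0.15, 0, 0, 0, 0, 0],
    [0.4, -0.23, 0, 0, 0, 0, 0],
    [0.34, -0.31, 0, 0, 0, 0, 0],
    [0.27, -0.37, 0, 0, 0, 0, 0],
    [0.18, -0.42, 0, 0, 0, 0, 0],
    [0.09, -0.45, 0, 0, 0, 0, 0],
    [0, -0.46, 0, 0, 0, 0, 0]
  ]
}}

```text
t: 11.15
tool_pos: [0.5959, -0.1895, 0.1203]
tool_rot: [-0.429, -3.11, -0.001]
contact_force: [-7.2, 5.0, -4.1]
opening: 0.0203
```

```bash
python3 arc.py -6.4 12 12; python3 arc.py 209.6 12 12;python3 arc.py 65.6 12 12
```

```text
[-0.098, -0.449] [-0.19, -0.419] [-0.273, -0.37] [-0.344, -0.306] [-0.4, -0.227] [-0.439, -0.139] [-0.457, -0.045] [-0.457, 0.051] [-0.437, 0.145] [-0.397, 0.233] [-0.339, 0.31] [-0.268, 0.374] 
[-0.184, 0.422] [-0.093, 0.45] [0.004, 0.46] [0.098, 0.449] [0.19, 0.419] [0.273, 0.37] [0.344, 0.306] [0.4, 0.227] [0.439, 0.139] [0.457, 0.045] [0.457, -0.051] [0.437, -0.145] 
[0.397, -0.233] [0.339, -0.31] [0.268, -0.374] [0.184, -0.422] [0.093, -0.45] [-0.004, -0.46] [-0.098, -0.449] [-0.19, -0.419] [-0.273, -0.37] [-0.344, -0.306] [-0.4, -0.227] [-0.439, -0.139]
```

Call:
{"op": "carry_out", "data": {
  "series": [
    [-0.12, -0.45, 0, 0, 0, 0, 0],
    [-0.19, -0.42, 0, 0, 0, 0, 0],
    [-0.27, -0.37, 0, 0, 0, 0, 0],
    [-0.34, -0.31, 0, 0, 0, 0, 0],
    [-0.4, -0.23, 0, 0, 0, 0, 0],
    [-0.44, -0.14, 0, 0, 0, 0, 0],
    [-0.46, -0.04, 0, 0, 0, 0, 0],
    [-0.46, 0.05, 0, 0, 0, 0, 0],
    [-0.44, 0.15, 0, 0, 0, 0, 0],
    [-0.4, 0.23, 0, 0, 0, 0, 0],
    [-0.34, 0.31, 0, 0, 0, 0, 0],
    [-0.27, 0.37, 0, 0, 0, 0, 0]
  ]
}}

```text
t: 12.35
tool_pos: [0.4951, -0.21, 0.1204]
tool_rot: [0.429, 3.106, 0.001]
contact_force: [11.0, 3.0, -13.5]
opening: 0.0209
```

```bash
python3 look.py l9
```

```text
12.35 [ 0.4951 -0.21    0.1204] [ 11.04   2.99 -13.51] [ 0.41 -1.64 -0.02] 0.0208919086657514
knob [('w', 0.73, array([ 0.4944, -0.2103,  0.163 ])), ('s', 0.56, array([ 0.4954, -0.2045,  0.163 ]))]
```

View pics/l9.png

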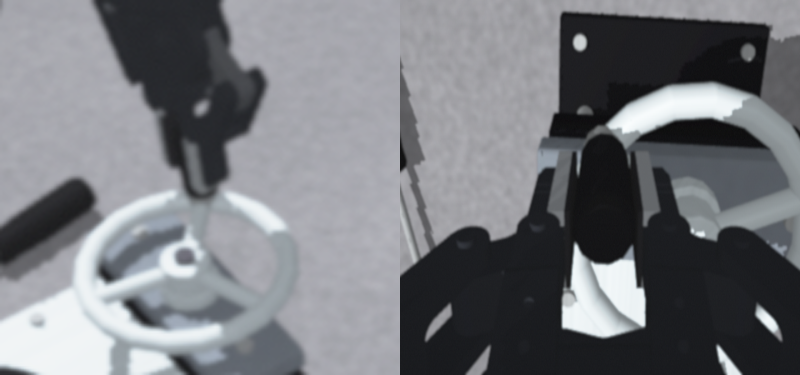

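```bash
python3 arc.py 212.6 12 8; python3 arc.py 116.6 6 12;python3 arc.py 44.6 6 12
```

```text
[-0.206, 0.411] [-0.116, 0.445] [-0.021, 0.459] [0.075, 0.454] [0.168, 0.428] [0.253, 0.384] [0.327, 0.323] [0.388, 0.248] 
[0.211, 0.092] [0.219, 0.07] [0.226, 0.046] [0.229, 0.023] [0.23, -0.002] [0.229, -0.026] [0.225, -0.049] [0.219, -0.073] [0.209, -0.095] [0.199, -0.116] [0.185, -0.137] [0.17, -0.155] 
[0.153, -0.172] [0.134, -0.188] [0.114, -0.2] [0.092, -0.211] [0.07, -0.219] [0.046, -0.226] [0.023, -0.229] [-0.002, -0.23] [-0.026, -0.229] [-0.049, -0.225] [-0.073, -0.219] [-0.095, -0.209]
```

Call:
{"op": "carry_out", "data": {
  "series": [
    [-0.12, 0.41, -0.02, 0, 0, 0, 0],
    [-0.12, 0.44, 0, 0, 0, 0, 0],
    [-0.02, 0.46, 0, 0, 0, 0, 0],
    [0.08, 0.45, 0, 0, 0, 0, 0],
    [0.17, 0.43, 0, 0, 0, 0, 0],
    [0.25, 0.38, 0, 0, 0, 0, 0],
    [0.33, 0.32, 0, 0, 0, 0, 0],
    [0.39, 0.25, 0, 0, 0, 0, 0]
  ]
}}

```text
t: 13.35
tool_pos: [0.5181, -0.1305, 0.1203]
tool_rot: [-0.428, -3.112, 0.001]
contact_force: [-1.7, -4.6, -8.3]
opening: 0.0207
```

```bash
cat > st.py <<'E'
from h import *
o=ctrl.get_obs();p=o['tool_pos'];c=np.array([.5414,-.1805]);v=p[:2]-c
b=np.degrees(np.arctan2(v[1],v[0]));r=v/np.linalg.norm(v);tg=np.array([r[1],-r[0]])
f=np.array(o['contact_force']);print('t',round(o['t'],2),'bearing',b.round(1),'rad',np.linalg.norm(v).round(4),'F rad',(f[:2]@r).round(1),'F along cw',(f[:2]@tg).round(1),'Fz',f[2].round(1),p.round(4),np.linalg.norm(f).round(1))
E
python3 st.py; python3 - <<'E'
from h import *
# platen height by disc stereo
def tri(a,b):
    A=[];B=[]
    for im,px in (a,b):
        o,d=ray(im,px);d/=np.linalg.norm(d);P=np.eye(3)-np.outer(d,d);A.append(P);B.append(P@o)
    return np.linalg.solve(sum(A),sum(B))
def disc(im,box):
    x0,y0,x1,y1=box; g=cv2.cvtColor(im['frame'],cv2.COLOR_BGR2GRAY)
    m=np.zeros_like(g); m[y0:y1,x0:x1]=(g[y0:y1,x0:x1]<70)*255
    c,_=cv2.findContours(m,cv2.RETR_EXTERNAL,cv2.CHAIN_APPROX_NONE); c=max(c,key=cv2.contourArea)
    return cv2.fitEllipse(c)
T=ctrl.get_image('top');S=ctrl.get_image('scene')
et=disc(T,(398,150,467,217));es=disc(S,(80,220,172,300));print(et,es,tri((T,et[0]),(S,es[0])).round(4))
cv2.imwrite('pics/s10.png',S['frame']);cv2.imwrite('pics/t10.png',T['frame'])
E
```

```text
t 13.35 bearing 115.0 rad 0.0552 F rad -3.5 F along cw -3.5 Fz -8.3 [ 0.5181 -0.1305  0.1203] 9.6
((433.0169677734375, 181.94863891601562), (57.76366424560547, 58.52142333984375), 96.2314682006836) ((125.47398376464844, 263.1866760253906), (54.48561096191406, 75.21845245361328), 72.4532241821289) [ 0.6688 -0.2236  0.0864]
```

View pics/s10.png

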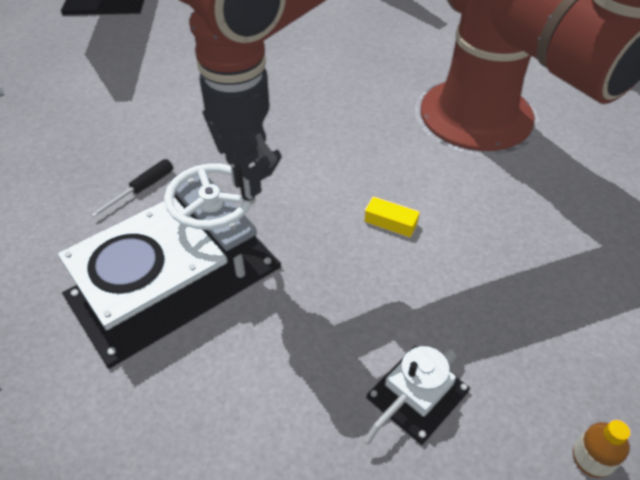

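Call:
{"op": "carry_out", "data": {
  "series": [
    [0.21, 0.09, -0.02, 0, 0, 0, 0],
    [0.22, 0.07, 0, 0, 0, 0, 0],
    [0.23, 0.05, 0, 0, 0, 0, 0]
  ]
}}

```text
t: 13.75
tool_pos: [0.5344, -0.1259, 0.1203]
tool_rot: [-0.429, -3.112, -0.001]
contact_force: [-3.1, -1.7, -4.4]
opening: 0.0205
```

Call:
{"op": "carry_out", "data": {
  "series": [
    [0.23, 0.02, 0, 0, 0, 0, 0],
    [0.23, 0, 0, 0, 0, 0, 0],
    [0.23, -0.03, 0, 0, 0, 0, 0]
  ]
}}

```text
t: 14.05
tool_pos: [0.552, -0.1264, 0.1203]
tool_rot: [0.429, 3.112, 0.0]
contact_force: [-3.3, -0.6, -1.9]
opening: 0.0204
```

Call:
{"op": "carry_out", "data": {
  "series": [
    [0.22, -0.05, 0, 0, 0, 0, 0],
    [0.22, -0.07, 0, 0, 0, 0, 0],
    [0.21, -0.1, 0, 0, 0, 0, 0]
  ]
}}

```text
t: 14.35
tool_pos: [0.5681, -0.1322, 0.1202]
tool_rot: [0.429, 3.112, -0.001]
contact_force: [-3.4, -0.6, -0.4]
opening: 0.0204
```

Call:
{"op": "carry_out", "data": {
  "series": [
    [0.2, -0.12, 0, 0, 0, 0, 0],
    [0.18, -0.14, 0, 0, 0, 0, 0],
    [0.17, -0.16, 0, 0, 0, 0, 0]
  ]
}}

```text
t: 14.65
tool_pos: [0.5817, -0.1427, 0.1202]
tool_rot: [0.429, 3.112, -0.0]
contact_force: [-3.8, -0.0, 0.9]
opening: 0.0203
```

```bash
python3 st.py
```

```text
t 14.65 bearing 43.2 rad 0.0553 F rad -2.8 F along cw -2.6 Fz 0.9 [ 0.5817 -0.1427  0.1202] 3.9
```

Call:
{"op": "carry_out", "data": {
  "series": [
    [0.15, -0.17, 0, 0, 0, 0, 0],
    [0.13, -0.19, 0, 0, 0, 0, 0],
    [0.11, -0.2, 0, 0, 0, 0, 0]
  ]
}}

```text
t: 14.95
tool_pos: [0.5913, -0.1566, 0.1202]
tool_rot: [0.429, 3.112, 0.0]
contact_force: [-5.4, -0.1, 3.4]
opening: 0.0204
```

Call:
{"op": "carry_out", "data": {
  "series": [
    [0.09, -0.21, 0, 0, 0, 0, 0],
    [0.07, -0.22, 0, 0, 0, 0, 0],
    [0.04, -0.23, 0, 0, 0, 0, 0]
  ]
}}

```text
t: 15.25
tool_pos: [0.5962, -0.1727, 0.1202]
tool_rot: [-0.429, -3.112, -0.002]
contact_force: [-5.7, 1.7, 2.9]
opening: 0.0204
```

Call:
{"op": "carry_out", "data": {
  "series": [
    [0.01, -0.23, 0, 0, 0, 0, 0],
    [0, -0.23, 0, 0, 0, 0, 0],
    [-0.03, -0.23, 0, 0, 0, 0, 0]
  ]
}}

```text
t: 15.55
tool_pos: [0.596, -0.1896, 0.1202]
tool_rot: [0.428, 3.112, 0.003]
contact_force: [-4.8, 4.1, 3.9]
opening: 0.0204
```

```bash
python3 st.py; python3 arc.py -9.4 6 15;python3 arc.py -99.4 6 15
```

```text
t 15.55 bearing -9.4 rad 0.0553 F rad -5.4 F along cw -3.2 Fz 3.9 [ 0.596  -0.1896  0.1202] 7.4
[-0.049, -0.225] [-0.073, -0.219] [-0.095, -0.209] [-0.116, -0.199] [-0.137, -0.185] [-0.155, -0.17] [-0.172, -0.153] [-0.188, -0.134] [-0.2, -0.114] [-0.211, -0.092] [-0.219, -0.07] [-0.226, -0.046] [-0.229, -0.023] [-0.23, 0.002] [-0.229, 0.026] 
[-0.225, 0.049] [-0.219, 0.073] [-0.209, 0.095] [-0.199, 0.116] [-0.185, 0.137] [-0.17, 0.155] [-0.153, 0.172] [-0.134, 0.188] [-0.114, 0.2] [-0.092, 0.211] [-0.07, 0.219] [-0.046, 0.226] [-0.023, 0.229] [0.002, 0.23] [0.026, 0.229]
```

Call:
{"op": "carry_out", "data": {
  "series": [
    [-0.06, -0.22, 0, 0, 0, 0, 0],
    [-0.08, -0.22, 0, 0, 0, 0, 0],
    [-0.1, -0.21, 0, 0, 0, 0, 0]
  ]
}}

```text
t: 15.85
tool_pos: [0.5936, -0.1984, 0.1202]
tool_rot: [0.427, 3.105, 0.029]
contact_force: [14.7, 35.9, 2.1]
opening: 0.0205
```

```bash
python3 st.py; python3 look.py l11; python3 st.py
```

```text
t 15.85 bearing -18.9 rad 0.0552 F rad 2.2 F along cw -38.7 Fz 2.1 [ 0.5936 -0.1984  0.1202] 38.9
15.85 [ 0.5936 -0.1984  0.1202] [14.66 35.92  2.12] [ 5.56 -2.16 -0.  ] 0.02053883020279384
knob [('w', 0.71, array([ 0.594 , -0.1982,  0.163 ])), ('s', 0.56, array([ 0.591 , -0.1989,  0.163 ]))]
t 16.05 bearing -18.6 rad 0.0553 F rad 1.2 F along cw -26.6 Fz 2.4 [ 0.5938 -0.1981  0.1202] 26.7
```

View pics/l11.png

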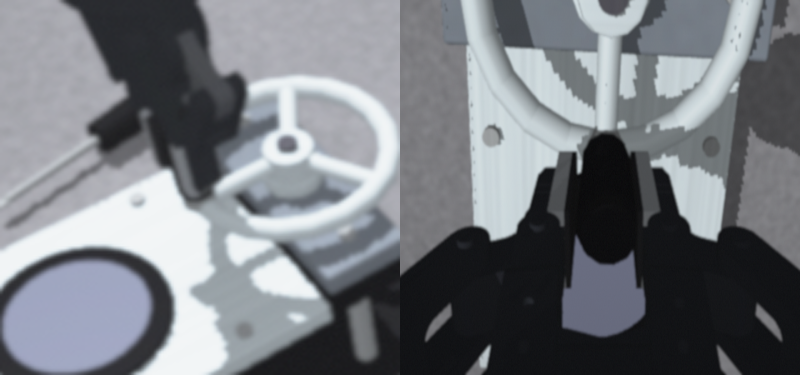

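Call:
{"op": "carry_out", "data": {
  "series": [
    [-0.03, -0.08, 0, 0, 0, 0, 0],
    [0, 0, 0, 0, 0, 0, 0]
  ]
}}

```text
t: 16.25
tool_pos: [0.5938, -0.1982, 0.1202]
tool_rot: [0.424, 3.104, 0.032]
contact_force: [12.3, 30.7, 2.6]
opening: 0.0205
```

```bash
python3 st.py; python3 arc.py -18.7 -9 10
```

```text
t 16.25 bearing -18.6 rad 0.0553 F rad 1.8 F along cw -33.0 Fz 2.6 [ 0.5938 -0.1982  0.1202] 33.1
[0.085, 0.334] [0.031, 0.344] [-0.023, 0.345] [-0.077, 0.336] [-0.128, 0.321] [-0.176, 0.296] [-0.221, 0.266] [-0.26, 0.227] [-0.292, 0.184] [-0.318, 0.136]
```

Call:
{"op": "carry_out", "data": {
  "series": [
    [0.18, 0.39, 0, 0, 0, 0, 0],
    [0.08, 0.33, 0, 0, 0, 0, 0],
    [0.03, 0.34, 0, 0, 0, 0, 0],
    [-0.02, 0.35, 0, 0, 0, 0, 0],
    [-0.08, 0.34, 0, 0, 0, 0, 0],
    [-0.13, 0.32, 0, 0, 0, 0, 0],
    [-0.18, 0.3, 0, 0, 0, 0, 0],
    [-0.22, 0.27, 0, 0, 0, 0, 0],
    [-0.26, 0.23, 0, 0, 0, 0, 0],
    [-0.29, 0.18, 0, 0, 0, 0, 0],
    [-0.32, 0.14, 0, 0, 0, 0, 0],
    [0, 0, 0, 0, 0, 0, 0]
  ]
}}

```text
t: 17.45
tool_pos: [0.5569, -0.1276, 0.1201]
tool_rot: [-0.428, -3.11, -0.001]
contact_force: [-1.6, 2.1, 6.7]
opening: 0.0206
```

```bash
python3 st.py; python3 look.py l12
```

```text
t 17.45 bearing 73.6 rad 0.0551 F rad 1.5 F along cw -2.2 Fz 6.7 [ 0.5569 -0.1276  0.1201] 7.2
17.45 [ 0.5569 -0.1276  0.1201] [-1.64  2.05  6.71] [ 0.3   0.36 -0.  ] 0.020572319892024824
knob [('w', 0.66, array([ 0.5568, -0.1287,  0.163 ])), ('s', 0.42, array([ 0.5558, -0.1275,  0.163 ]))]
```

View pics/l12.png

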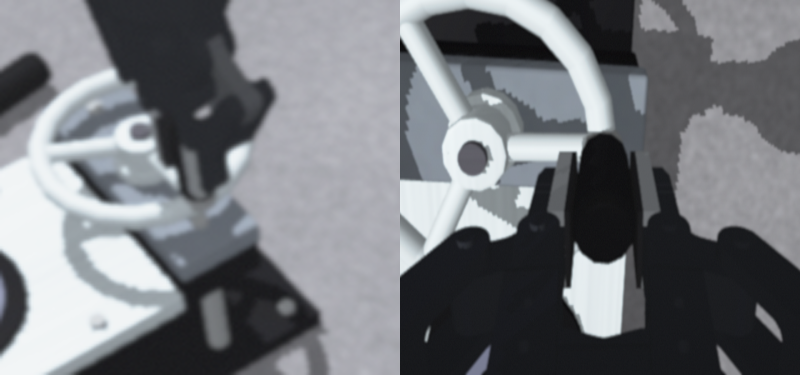

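Call:
{"op": "carry_out", "data": {
  "series": [
    [0, 0, 0, 0, 0, 0, 0.6],
    [0, 0, 0, 0, 0, 0, 0.6],
    [0, 0, 0, 0, 0, 0, 0.6],
    [0, 0, 0, 0, 0, 0, 0.6],
    [0, 0, 0.3, 0, 0, 0, 0.6],
    [0, 0, 0.6, 0, 0, 0, 0.6],
    [0, 0, 0.8, 0, 0, 0, 0.6],
    [0, 0, 1, 0, 0, 0, 0.6],
    [0, 0, 1, 0, 0, 0, 0.6],
    [0, 0, 0.6, 0, 0, 0, 0.6],
    [0, 0, 0, 0, 0, 0, 0.6]
  ]
}}

```text
t: 18.75
tool_pos: [0.5602, -0.1292, 0.2316]
tool_rot: [0.428, 3.106, -0.002]
contact_force: [-0.3, -0.2, -0.1]
opening: 0.051
```

Call:
{"op": "carry_out", "data": {
  "series": [
    [-0.3, 0.6, 0.4, 0, 0, 0, 0.6],
    [-0.3, 1, 0, 0, 0, 0, 0.6],
    [-0.3, 1, 0, 0, 0, 0, 0.6],
    [-0.3, 1, 0, 0, 0, 0, 0.6],
    [-0.3, 1, 0, 0, 0, 0, 0.6],
    [-0.3, 0.6, 0, 0, 0, 0, 0.6],
    [0, 0, 0, 0, 0, 0, 0.6],
    [0, 0, 0, 0, 0, 0, 0.6]
  ]
}}

```text
t: 19.55
tool_pos: [0.5133, 0.0012, 0.2368]
tool_rot: [-0.428, -3.112, 0.001]
contact_force: [0.7, 0.3, -0.2]
opening: 0.0514
```

```bash
python3 - <<'E'
from h import *
Z={'wheel_centre':.13,'crank_knob':.163,'small_knob':.085}
im,o=wrist();print(o['t'],o['tool_pos'],o['contact_force'],o['opening'])
T=ctrl.get_image('top');S=ctrl.get_image('scene');cv2.imwrite('pics/t13.png',T['frame']);cv2.imwrite('pics/s13.png',S['frame'])
for n,i in (('w',im),('t',T),('s',S)):
  for k,z in Z.items():
        for r in ctrl.mark_of(i,k)[:1]:
            px=np.array(r['position'])*[640,480];X=atz(i,px,z)
            v=X[:2]-[.5414,-.1805]
            print(n,k,round(r['p'],2),px.round(1),X.round(4),np.degrees(np.arctan2(v[1],v[0])).round(1))
E
```

```text
19.55 [0.51332863 0.00119468 0.23680835] [ 0.72771945  0.33454944 -0.24791098] 0.05136931324826451
w wheel_centre 0.57 [108.2 324.3] [ 0.542  -0.1804  0.13  ] 13.5
w crank_knob 0.74 [162.7 348.5] [ 0.5577 -0.128   0.163 ] 72.7
w small_knob 0.81 [533.5 258.4] [0.5985 0.1626 0.085 ] 80.6
t wheel_centre 0.79 [410.1 257.8] [ 0.5398 -0.1765  0.13  ] 111.7
t crank_knob 0.49 [381.  245.2] [ 0.5568 -0.1265  0.163 ] 74.1
t small_knob 0.73 [196.3 221.2] [0.5974 0.1698 0.085 ] 80.9
s wheel_centre 0.83 [208.3 195.7] [ 0.5417 -0.1819  0.13  ] -79.0
s crank_knob 0.76 [233.6 201.6] [ 0.555  -0.1228  0.163 ] 76.8
s small_knob 0.83 [412.4 369.5] [0.5977 0.1657 0.085 ] 80.8
```

View pics/t13.png

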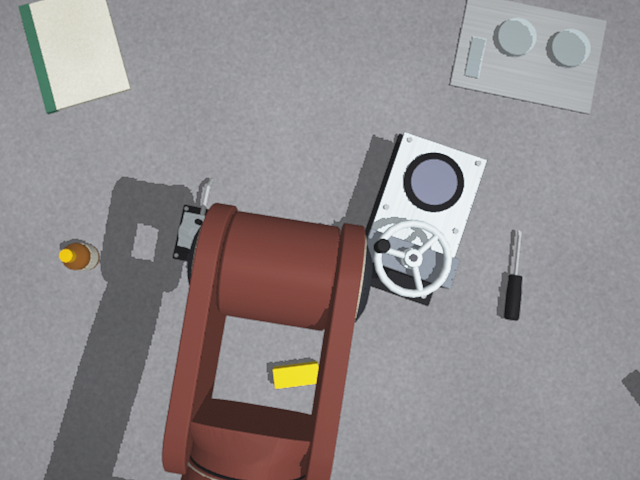

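View pics/s13.png

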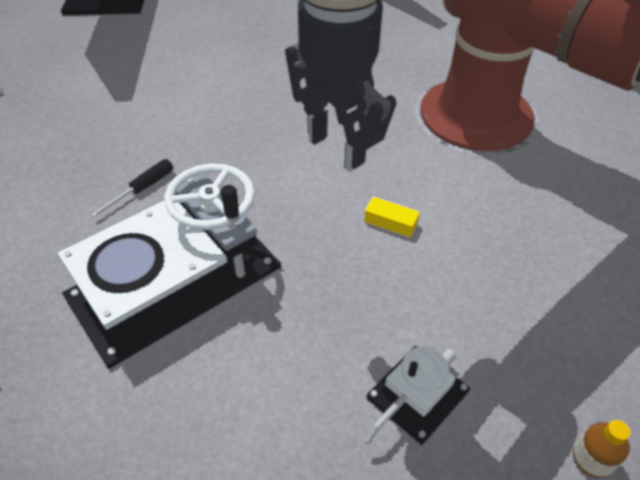

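```bash
python3 -c "
from station import ctrl
print(ctrl.finish_job())"
```

```text
the job is handed in; nothing more can be done
None
```

I wound the large handwheel clockwise by its crank knob about 1.53 turns, until it stopped hard. I then backed it off about 92°, let go, moved the gripper clear and handed the job in at about 20 s of the 56 s allowed; it reported no verdict.

**Checks**
- **Stop:** the force rose from about 3 N to 39 N and the knob stayed at a bearing of −18.7°. It did not move when I pressed further, at 33 N.
- **Back-off:** the arm put the knob at 73.6°, which is 92° back. After release the cameras gave 72.7°, 74.1° and 76.8°, so 91–96° back, within the 70–110° band. The wheel is free and the contact force is near zero.
- **Small handwheel:** the scene camera put its knob 1.3 mm from its starting position, within camera error. The top camera differed by about 5 mm, with the arm partly covering that handwheel.

**What failed or disagreed**
- **First grasp:** it closed on nothing. In the pictures the fingertips ended about 30 mm above the reported tool point, so I went lower and gripped again, at a 20 mm opening.
- **Platen height:** extrapolated from the camera measurements, it was about 90 mm at the stop rather than the 94 mm maximum. I had therefore expected the stop about 0.4 turn later. I took the hard stop as the top stop, because nothing in the pictures was blocking the hand.

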